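# Uncap the press-fit pot and hold the cast bracket arm level over it

## Robot

A 7-joint arm with a two-finger parallel gripper is mounted at the origin on the work surface. World frame = base frame: x ahead of the robot, y to its left, z up, the work surface at z = 0. Lengths are in m, angles in rad, forces in N, time in s.
With the tool pointing down it reaches from about 0.425 to 0.925 m from the base axis. Payload 6.8 kg.
Tool frame: the origin (TCP) lies at the very end of the fingers, on their centre line; the grasp point (between the pads) lies 19 mm behind it; z points along the fingers, y is the line along which they close (so a half turn about z gives the same grasp; the last joint's range is limited). The gripper opens to 85 mm and grips with 20 to 120 N. Pads are 22 mm wide; open, the fingers measure 114 mm over their backs; the gripper's body (76 mm by 85 mm) begins 54 mm behind the grasp point. The pads swing forward as they close: fully open they stand 13 mm farther back than shut.
Start: joints at [-1.355, 0.477, 0.022, 1.555, -0.011, 1.109, -0.083], TCP at [0.215, 0.64, 0.231] pointing down, gripper open.
Joint ranges: [-2.96, 2.96], [-0.34, 2.1], [-1.41, 1.46], [0.24, 2.44], [-1.37, 4.51], [0.17, 1.92], [-2.96, 2.96]. Speed limits (rad/s): [2.39, 2.39, 3.14, 3.14, 3.14, 3.14, 3.14].

## Interface

Orientations are given as [roll, pitch, yaw] about the fixed x, y, z axes, in that order (R = Rz(yaw) Ry(pitch) Rx(roll)).
In Python, from workcell import env, vision gives the robot as it stands.
- The arm moves only by the shell command python3 -m crank 'ROWS' [FORCE]. ROWS is JSON, a list of rows, each an object of numbers: "gripper": the opening, from 0 (shut) to 1 (fully open); "tx", "ty", "tz": the shift along the tool's x, y, z in units of 50 mm (1.0 is 50 mm); "ax", "ay", "az": the turn, a rotation vector about the tool's x, y, z in units of 10 degrees (1.0 is 10 degrees). A call has 1 to 20 rows; each row shifts and turns the commanded pose from where the row before left it, along the tool's axes as they then stand; what a row does not reach is not made up. A row lasts 1/8 s, in which the tool goes at most 62.5 mm and 10.7 degrees, less where a joint would pass 70% of its speed; a pose out of reach is approached as far as the arm can. A call is refused whole if a number of a shift passes 1 or a number of a turn 1, either way. A call with a gripper value outside its range is refused whole. The fingers move at their own pace and stop on an object; FORCE is the grip in N (left out, the last holds). Time passes only in rows, so rows that do not move let the fingers close. It gives the time, the measured TCP pose, the force, the opening and the grip force at its end, in the units of the state.
- env.state(): the state, without advancing time (a new reading comes with each control period).
- vision.grab_frame(name): name is "side" or "top"; returns a dict with "img" (384x512x3 uint8, red, green, blue), "camera_matrix" (3x3 intrinsics, pixels), "R" (3x3) and "t" (3): a world point X has camera coordinates R X + t. Camera axes: x right, y down, z forward; pixel columns grow to the right and rows downward; lengths in m; the calibration is good to about 2 mm. A picture is of the moment at which its call begins. There is no depth.
- env.finish_job(): hands the job in; it is judged then, once.
The state is a dict: "time_s": time; "joint_pos": joint angles; "qd": joint speeds; "joint_torque": joint torques, N m; "position": TCP position; "ee_rot": TCP orientation; "contact_force": force on the tool from outside, world axes, zero at the start; "wrist_torque": the same for the moment, N m; "opening": finger opening in m; "grasp_force": force on a finger pad.
Only numpy, scipy, OpenCV 4.12 (cv2) and the standard library are available. Lean on these libraries where they do the work, as an engineer would, in place of code of your own. Each camera call takes 0.05 s, during which the arm holds its last target. There are 200 camera calls.

## Task

Unscrew the captive cap of the press-fit pot a good quarter turn anticlockwise without moving its link, then swing it fully aside on the link. Then lift the cast bracket arm off its stand by its balance point and finish while still holding it there: level and still, its pin straight above the open mouth of the pot and about 35 mm clear of it. Leave the other things on the bench where they are.

Things in the scene. Friction and masses are not known exactly. Their poses are not given: they have to be found in the camera images.
- pot: Press-fit pot, fixed to the bench: round aluminium pot, diameter 100 mm, on a steel base plate 215 x 150 x 8 mm (plate from 85 mm behind to 130 mm ahead of the pot along x). Origin on the pot's axis at bench level, z up; its x points from the pot's axis to the post of the cap's link, 75 mm away. It may stand left or right of the robot's centre line, turned up to 0.5 rad.
- pot_mouth (a point): Centre of the pot's open mouth at its rim, 60 mm above the bench. The neck is 46 mm across outside, the opening 36 mm; it is covered by the cap at the start.
- link (a joint): Flat steel swing link, 5 mm thick, 75 mm from its post to the cap's axis, that carries the cap just over the neck. Value in rad: 0 = cap over the mouth (start), grows clockwise seen from above, stop at 1.6; fully aside means beyond 1.0. Dry friction of 0.06 N m: it stays where it is left.
- link_pivot (a point): Top of the link's vertical post, the axis about which the link swings, 72.5 mm above the bench.
- cap (a joint): Turn of the black screw cap on its link, rad: 0 = tight, grows anticlockwise seen from above, to 6.28 (it does not rise). Starts between 0 and 0.2; unscrewed at 1.2 or more, to be reached while the link is still at 0 (below 0.15). Friction 0.06 N m. If the tool keeps its yaw while swinging the link, this value just grows further.
- cap_top (a point): Centre of the cap's top face, 96.5 mm above the bench. The ribbed cap is 46 mm across and 30 mm high, with the link's flat bar just under it on the post's side; it can be gripped across any diameter from above with the fingertips stopping 5 mm above its lower edge.
- stand: Black plastic stand, fixed to the bench: base plate 235 x 70 x 8 mm, a square tube (38 mm wide, 22 mm bore) under the bracket arm's boss and a slotted post 165 mm from it under the bar's light end, both 48 mm high. The slot's cheeks rise 8 mm beside the bar with 4 mm play each side. Origin on the tube's axis at bench level; its x points from the post to the tube.
- bracket: Loose die-cast loudspeaker bracket arm, bare metal, 0.4 to 0.6 kg, level on the stand. Straight bar 16 mm wide, 14 mm high; heavy round boss (40 mm across, top 18 mm above the bar's top, underside flush with the bar's) at one end, small eye (26 mm across) 200 mm away at the other. Origin on the boss's axis at mid-height of the bar; x along the bar, away from the eye; z up.
- bracket_balance (a point): Balance point of the bracket arm: in the middle of the bar's section, 56 mm from the boss's axis towards the eye (not the middle of the bar). At the start 55 mm above the bench.
- bracket_pin (a point): Lower tip of the pin, 12 mm thick, that points 20 mm down from under the boss, on its axis, 27 mm below the middle of the bar. It starts inside the stand's tube: lift straight up by 30 mm or more to clear it.
- tumbler: Bystander: steel bottle 68 mm across, 150 mm high; origin under its centre.
- tape: Bystander: roll of yellow tape lying flat, 100 mm across, 24 mm high; origin under its centre.
- driver: Bystander: red-handled screwdriver lying across the bench's far side, about 200 mm long.
- housings: Bystander: white plastic tray 160 x 120 x 50 mm with black housings; origin under its centre.
Things that resemble listed ones, but are neither listed nor needed, are in the scene too. Of the things that look like the bracket, the largest one is meant.

How it is judged:
By the outcome, as a careful person would: the job done as asked, in the order asked, and still so for the second after the job is handed in, while the arm keeps its last pose, push and grip.
It also fails if it takes over 61 s, if anything falls off the work surface, if the arm or the gripper's body presses on something with over 40 N, if the wrist force passes 120 N, or if a joint passes its speed limit or range.

## Working session

There is one attempt and no reset: what is moved stays moved. The work goes in short steps, Python scripts to look and compute and a shell command to move; the robot and the scene stay as the last step left them, time stands still between calls to the robot, and variables do not carry over. Pictures are saved under pics/ and viewed, at most 10 in all, crops included, and the job is handed in when it is done.

```bash
mkdir -p pics; cat > h.py <<'E'
import numpy as np, cv2
from workcell import env, vision
def grab(n):
    f=vision.grab_frame(n); return f
def save(f,p,crop=None,s=1):
    im=cv2.cvtColor(f["img"],cv2.COLOR_RGB2BGR)
    if crop: a,b,c,d=crop; im=im[b:d,a:c]
    if s!=1: im=cv2.resize(im,None,fx=s,fy=s,interpolation=cv2.INTER_CUBIC)
    cv2.imwrite(p,im)
def plane(f,uv,z):
    K,R,t=map(np.array,(f["camera_matrix"],f["R"],f["t"]))
    d=R.T@np.linalg.inv(K)@np.array([uv[0],uv[1],1.]); c=-R.T@t
    return c+d*(z-c[2])/d[2]
def proj(f,X):
    K,R,t=map(np.array,(f["camera_matrix"],f["R"],f["t"]))
    p=K@(R@np.array(X)+t); return p[:2]/p[2]
E
python3 - <<'E'
from h import *
s=env.state(); print({k:np.round(v,3).tolist() for k,v in s.items()})
a=grab("top");b=grab("side")
for f in(a,b): print(-np.array(f["R"]).T@f["t"], f["R"])
save(a,"pics/top0.png",s=1.5); save(b,"pics/side0.png",s=1.5)
E
```

```text
{'time_s': 0.0, 'joint_pos': [-1.355, 0.478, 0.022, 1.556, -0.012, 1.109, -0.083], 'qd': [0.001, 0.001, 0.001, 0.0, -0.0, 0.002, -0.0], 'joint_torque': [0.0, -59.645, 1.608, -28.12, 0.012, 0.009, -0.0], 'position': [0.215, 0.639, 0.23], 'ee_rot': [-3.14, 0.0, 2.818], 'contact_force': [0.542, 0.203, 0.301], 'wrist_torque': [0.04, -0.005, -0.017], 'grasp_force': 0.0, 'opening': 0.085}
[ 0.41136886 -0.00173458  1.26544261] [[-0.00330564 -0.99995305  0.00910896]
 [-0.99428671  0.00231478 -0.1067173 ]
 [ 0.1066912  -0.00940968 -0.99424768]]
[0.33564951 1.12769722 1.1375685 ] [[-0.97825396 -0.20737544  0.00382435]
 [-0.14186697  0.65555202 -0.74170433]
 [ 0.1513042  -0.72611774 -0.67071608]]
```

View pics/top0.png

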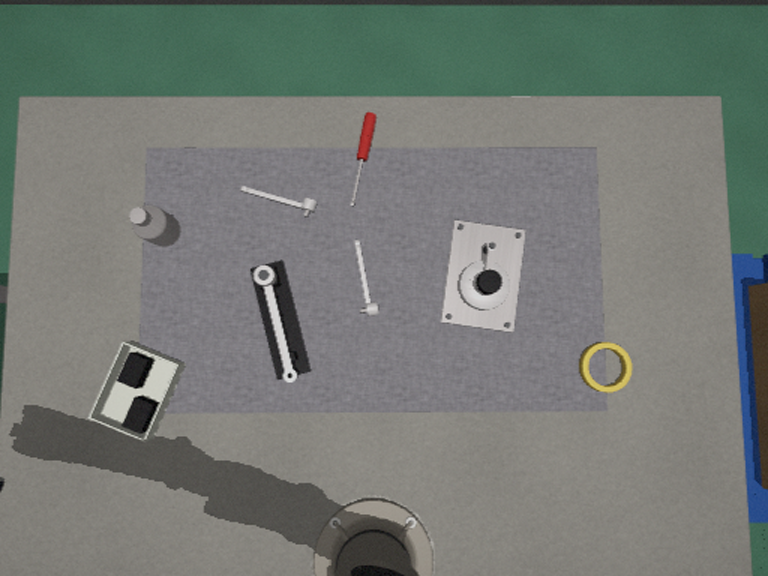

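View pics/side0.png

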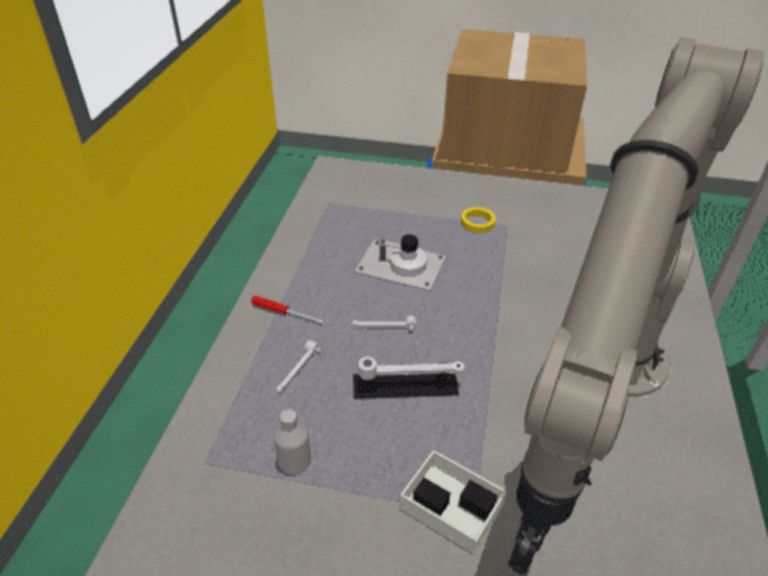

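The top view (at 1.5x) shows these bracket-like things:
- the arm on the black stand, boss (264,274) and eye (290,376)
- a small one with its head at (310,205)
- a small one with its head at (370,309)

I choose the one on the stand because it is the largest. The pot's cap is at (489,282) and the link post near (491,246). Next I'll measure and check with a close crop.

```bash
python3 - <<'E'
from h import *
a=grab("top");b=grab("side")
im=cv2.cvtColor(a["img"],cv2.COLOR_RGB2BGR)
c1=cv2.resize(im[165:265,155:225],None,fx=5.5,fy=5.5,interpolation=cv2.INTER_CUBIC)
c2=cv2.resize(im[135:235,285:360],None,fx=5.5,fy=5.5,interpolation=cv2.INTER_CUBIC)
cv2.imwrite("pics/crop.png",np.hstack([c1,c2]))
def blobs(f,roi,lo,hi,z,amin=15):
    x0,y0,x1,y1=roi; g=cv2.cvtColor(f["img"],cv2.COLOR_RGB2GRAY)[y0:y1,x0:x1]
    m=((g>=lo)&(g<=hi)).astype(np.uint8)
    n,l,s,c=cv2.connectedComponentsWithStats(m)
    for i in range(1,n):
        if s[i,4]>=amin: print(s[i].tolist(),np.round(c[i]+[x0,y0],1),np.round(plane(f,c[i]+[x0,y0],z),4))
print("cap top");blobs(a,(310,170,345,210),0,45,.09)
print("cap side");blobs(b,(255,150,290,185),0,45,.0965)
print("bracket top");blobs(a,(160,165,215,260),150,255,.062)
print("plate");blobs(a,(285,135,360,235),130,255,.008)
E
```

```text
cap top
[8, 10, 16, 16, 158] [325.6 187.1] [ 0.541  -0.2241  0.09  ]
cap side
[13, 7, 10, 11, 93] [272.5 161.9] [ 0.5349 -0.2057  0.0965]
bracket top
[9, 12, 14, 13, 97] [175.5 183. ] [0.5572 0.2126 0.062 ]
[16, 25, 22, 65, 367] [186.4 223.2] [0.4395 0.179  0.062 ]
plate
[1, 4, 8, 3, 16] [290.  139.9] [ 0.6985 -0.1317  0.008 ]
[4, 12, 68, 75, 3014] [321.7 183.6] [ 0.5611 -0.2276  0.008 ]
[2, 53, 7, 4, 16] [290.9 189.6] [ 0.5428 -0.1324  0.008 ]
[21, 88, 9, 10, 23] [310.9 228.3] [ 0.4241 -0.1918  0.008 ]
[13, 90, 6, 9, 15] [300.7 229.3] [ 0.4211 -0.1608  0.008 ]
```

View pics/crop.png

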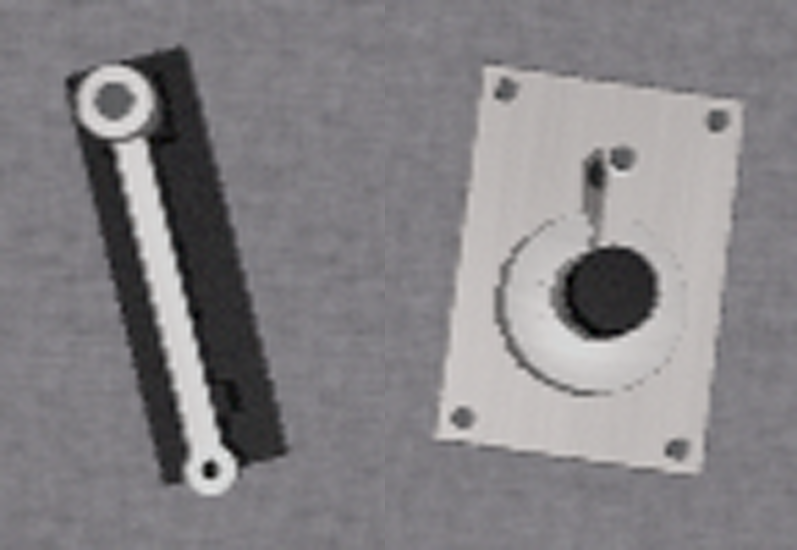

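The crop confirms the choice: a white arm with its boss at (116,102) and eye hole at (210,470) on the black stand. The pot's cap is at (611,291), the link post top at (622,157), and the plate corners are clear.

```bash
python3 - <<'E'
from h import *
a=grab("top");b=grab("side")
P=lambda x,y,ox,z,oy=165:plane(a,((x+.5-(385 if ox==285 else 0))/5.5-.5+ox,(y+.5)/5.5-.5+oy),z)
C=[P(*c,285,.008,135) for c in[(484,66),(744,102),(702,473),(436,438)]]
C=np.array(C)[:,:2]; print(C, [np.linalg.norm(C[i]-C[(i+1)%4]) for i in range(4)])
ax=(C[0]-C[3]+C[1]-C[2]);ax/=np.linalg.norm(ax); print("pot yaw",np.arctan2(ax[1],ax[0]))
pc=C.mean(0)-ax*.0225; print("pot axis from plate",pc)
print("cap top",P(611,291,285,.0965,135)); print("post",P(622,157,285,.0725,135))
print("pred post",pc+ax*.075)
B=P(116,102,155,.080);E=P(210,470,155,.062)
print("boss",B,"eye",E,np.linalg.norm((B-E)[:2]),"yaw",np.arctan2(*(B-E)[1::-1]))
# side checks
cands={"captop":[*P(611,291,285,.0965,135)],"boss":B,"eye":E}
for k,v in cands.items(): print(k,proj(b,v))
# crop side
im=cv2.cvtColor(b["img"],cv2.COLOR_RGB2BGR)
c1=cv2.resize(im[145:205,230:305],None,fx=6,fy=6,interpolation=cv2.INTER_CUBIC)
c2=cv2.resize(im[230:270,230:315],None,fx=5.294,fy=5.294,interpolation=cv2.INTER_CUBIC)[:,:450]
cv2.imwrite("pics/sidecrop.png",np.vstack([c1,c2]))
E
```

```text
[[ 0.67711552 -0.17067858]
 [ 0.65621687 -0.31750628]
 [ 0.44710284 -0.28812936]
 [ 0.46695058 -0.14053109]] [np.float64(0.14830754848840272), np.float64(0.21116742201785366), np.float64(0.14892676411721367), np.float64(0.21231620529470488)]
pot yaw -0.1410260943623624
pot axis from plate [ 0.53956982 -0.22604875]
cap top [ 0.5392211  -0.22302724  0.0965    ]
post [ 0.61390683 -0.23507537  0.0725    ]
pred post [ 0.61382525 -0.23659068]
boss [0.55474671 0.20886322 0.08      ] eye [0.36193789 0.15950012 0.062     ] 0.19902752563638385 yaw 0.25063735809561344
captop [272.16527007 159.17955763]
boss [244.16929861 241.41998153]
eye [304.43629101 243.33745393]
```

View pics/sidecrop.png

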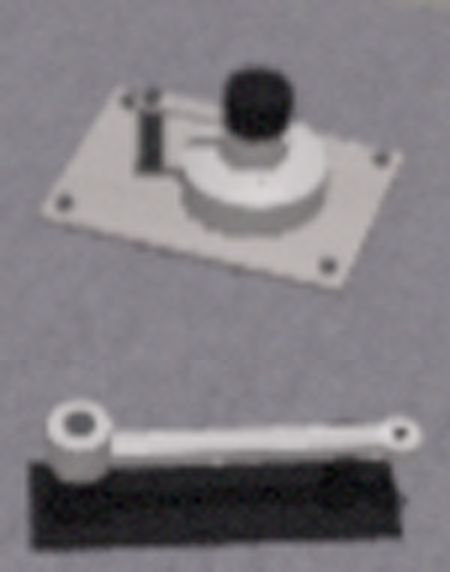

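Both views agree within about 1 px. The pot axis is at (0.539,-0.2245), link direction -0.145 rad. The boss is at (0.555,0.209), yaw 0.25, and the boss-to-eye length comes out at 199 mm. First I'll turn the tool, then travel to the pot, bowing outwards.

```bash
python3 -m crank '[{"az":1},{"az":1},{"az":1},{"az":1},{"az":1},{"az":1},{"az":1},{"az":1},{"az":1},{"az":1},{"az":1},{"az":1},{"az":1},{"az":1},{}]'
python3 -m crank '[{"ty":0.5,"tx":0.3},{"ty":0.9,"tx":0.4},{"ty":1,"tx":0.3},{"ty":1,"tx":0.2},{"ty":1},{"ty":1},{"ty":1},{"ty":1},{"ty":1},{"ty":1},{"ty":1},{"ty":1},{"ty":1},{"ty":1,"tx":-0.2},{"ty":1,"tx":-0.3},{"ty":1,"tx":-0.3},{"ty":1,"tx":-0.3},{"ty":1,"tx":-0.3},{},{}]'
```

```text
validation failed for argument at $[0]...
validation failed for argument at $[0]...
```

```bash
python3 -m crank '[{"gripper":1,"az":1}]'; python3 -m crank '[{"gripper":1,"tx":0,"ty":0,"tz":0,"ax":0,"ay":0,"az":1}]'; python3 -m crank --help | head -30
```

```text
time_s: 0.42
position: [0.2149, 0.6398, 0.2311]
ee_rot: [-3.141, -0.0, 2.639]
contact_force: [-0.5, -0.1, -0.5]
opening: 0.0853
grasp_force: 0.0validation failed for argument at $[0]...
invalid input: not JSON, or not a number
```

```bash
python3 -m crank '[{"gripper":1,"az":1},{"gripper":1,"az":1},{"gripper":1,"az":1},{"gripper":1,"az":1},{"gripper":1,"az":1},{"gripper":1,"az":1},{"gripper":1,"az":1},{"gripper":1,"az":1},{"gripper":1,"az":1},{"gripper":1,"az":1},{"gripper":1,"az":1},{"gripper":1,"az":1},{"gripper":1,"az":1},{"gripper":1}]'
```

```text
validation failed for argument at $[0]...
```

```bash
python3 -m crank '[{"gripper":1,"tx":0,"ty":0,"tz":0,"ax":0,"ay":0,"az":1},{"gripper":1,"tx":0,"ty":0,"tz":0,"ax":0,"ay":0,"az":1},{"gripper":1,"tx":0,"ty":0,"tz":0,"ax":0,"ay":0,"az":1},{"gripper":1,"tx":0,"ty":0,"tz":0,"ax":0,"ay":0,"az":1},{"gripper":1,"tx":0,"ty":0,"tz":0,"ax":0,"ay":0,"az":1},{"gripper":1,"tx":0,"ty":0,"tz":0,"ax":0,"ay":0,"az":1},{"gripper":1,"tx":0,"ty":0,"tz":0,"ax":0,"ay":0,"az":1},{"gripper":1,"tx":0,"ty":0,"tz":0,"ax":0,"ay":0,"az":1},{"gripper":1,"tx":0,"ty":0,"tz":0,"ax":0,"ay":0,"az":1},{"gripper":1,"tx":0,"ty":0,"tz":0,"ax":0,"ay":0,"az":1},{"gripper":1,"tx":0,"ty":0,"tz":0,"ax":0,"ay":0,"az":1},{"gripper":1,"tx":0,"ty":0,"tz":0,"ax":0,"ay":0,"az":1},{"gripper":1,"tx":0,"ty":0,"tz":0,"ax":0,"ay":0,"az":1},{"gripper":1,"tx":0,"ty":0,"tz":0,"ax":0,"ay":0,"az":0}]'
```

```text
time_s: 2.17
position: [0.2144, 0.64, 0.2311]
ee_rot: [3.141, -0.0, 0.376]
contact_force: [0.7, 0.0, 0.2]
opening: 0.0855
grasp_force: 0.0
```

```bash
python3 -m crank '[{"gripper":1,"tx":0.3,"ty":0.6,"tz":0,"ax":0,"ay":0,"az":0},{"gripper":1,"tx":0.4,"ty":0.9,"tz":0,"ax":0,"ay":0,"az":0},{"gripper":1,"tx":0.3,"ty":1,"tz":0,"ax":0,"ay":0,"az":0},{"gripper":1,"tx":0.2,"ty":1,"tz":0,"ax":0,"ay":0,"az":0},{"gripper":1,"tx":0,"ty":1,"tz":0,"ax":0,"ay":0,"az":0},{"gripper":1,"tx":0,"ty":1,"tz":0,"ax":0,"ay":0,"az":0},{"gripper":1,"tx":0,"ty":1,"tz":0,"ax":0,"ay":0,"az":0},{"gripper":1,"tx":0,"ty":1,"tz":0,"ax":0,"ay":0,"az":0},{"gripper":1,"tx":0,"ty":1,"tz":0,"ax":0,"ay":0,"az":0},{"gripper":1,"tx":0,"ty":1,"tz":0,"ax":0,"ay":0,"az":0},{"gripper":1,"tx":0,"ty":1,"tz":0,"ax":0,"ay":0,"az":0},{"gripper":1,"tx":0,"ty":1,"tz":0,"ax":0,"ay":0,"az":0},{"gripper":1,"tx":0,"ty":1,"tz":0,"ax":0,"ay":0,"az":0},{"gripper":1,"tx":-0.3,"ty":1,"tz":0,"ax":0,"ay":0,"az":0},{"gripper":1,"tx":-0.3,"ty":1,"tz":0,"ax":0,"ay":0,"az":0},{"gripper":1,"tx":-0.3,"ty":1,"tz":0,"ax":0,"ay":0,"az":0},{"gripper":1,"tx":-0.3,"ty":1,"tz":0,"ax":0,"ay":0,"az":0},{"gripper":1,"tx":-0.3,"ty":1,"tz":0,"ax":0,"ay":0,"az":0},{"gripper":1,"tx":0,"ty":0.6,"tz":0,"ax":0,"ay":0,"az":0},{"gripper":1,"tx":0,"ty":0.2,"tz":0,"ax":0,"ay":0,"az":0}]'
cat >> h.py <<'E'
from scipy.spatial.transform import Rotation as Ro
def to(x,y,z,yaw=None):
    s=env.state(); R=Ro.from_euler("xyz",s["ee_rot"]).as_matrix()
    print("pos",np.round(s["position"],4),"rot",np.round(s["ee_rot"],4),"shift units",np.round(R.T@(np.array([x,y,z])-s["position"])/.05,2), "az", None if yaw is None else np.round(-np.degrees(yaw-s["ee_rot"][2])/10,2), "q7",round(s["joint_pos"][6],2))
E
python3 -c "
from h import *
to(.5394,-.2245,.0715)"
```

```text
time_s: 4.68
position: [0.5353, -0.2192, 0.2314]
ee_rot: [3.141, 0.0, 0.375]
contact_force: [-0.1, 0.5, 0.1]
opening: 0.0852
grasp_force: 0.0
pos [ 0.5353 -0.2192  0.2314] rot [3.1408e+00 1.0000e-04 3.7470e-01] shift units [0.04 0.12 3.2 ] az None q7 -0.57
```

```bash
python3 -m crank '[{"gripper":1,"tx":0.04,"ty":0.12,"tz":0.4,"ax":0,"ay":0,"az":0},{"gripper":1,"tx":0,"ty":0,"tz":0.6,"ax":0,"ay":0,"az":0},{"gripper":1,"tx":0,"ty":0,"tz":0.6,"ax":0,"ay":0,"az":0},{"gripper":1,"tx":0,"ty":0,"tz":0.5,"ax":0,"ay":0,"az":0},{"gripper":1,"tx":0,"ty":0,"tz":0.4,"ax":0,"ay":0,"az":0},{"gripper":1,"tx":0,"ty":0,"tz":0.4,"ax":0,"ay":0,"az":0},{"gripper":1,"tx":0,"ty":0,"tz":0.2,"ax":0,"ay":0,"az":0},{"gripper":1,"tx":0,"ty":0,"tz":0.1,"ax":0,"ay":0,"az":0},{"gripper":1,"tx":0,"ty":0,"tz":0,"ax":0,"ay":0,"az":0},{"gripper":1,"tx":0,"ty":0,"tz":0,"ax":0,"ay":0,"az":0}]'
python3 - <<'E'
from h import *
to(.5394,-.2245,.0715)
a=grab("top");b=grab("side")
im=cv2.cvtColor(a["img"],cv2.COLOR_RGB2BGR);c1=cv2.resize(im[135:235,285:385],(400,400),interpolation=cv2.INTER_CUBIC)
im=cv2.cvtColor(b["img"],cv2.COLOR_RGB2BGR);c2=cv2.resize(im[125:205,230:310],(400,400),interpolation=cv2.INTER_CUBIC)
cv2.imwrite("pics/g1.png",np.hstack([c1,c2]))
E
```

```text
time_s: 5.92
position: [0.5398, -0.2223, 0.0719]
ee_rot: [3.141, -0.001, 0.374]
contact_force: [0.2, 0.6, 0.9]
opening: 0.0852
grasp_force: 0.0
pos [ 0.5398 -0.2223  0.0719] rot [ 3.141e+00 -9.000e-04  3.742e-01] shift units [-0.02  0.04  0.01] az None q7 -0.42
```

View pics/g1.png

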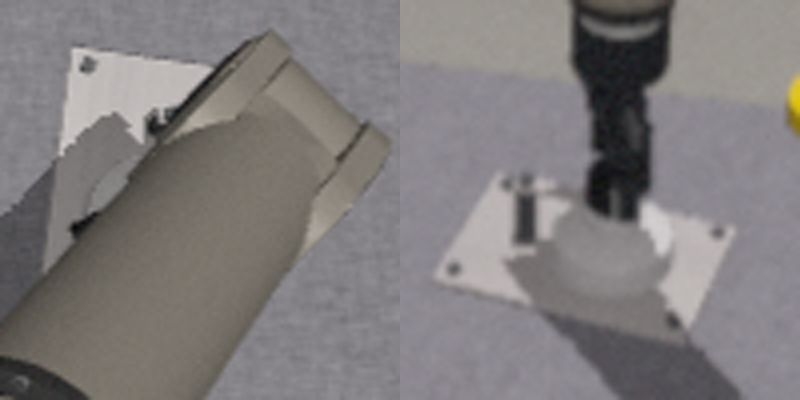

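The gripper straddles the cap (side crop, about (615,200)), with no contact force. I'll correct by 2 mm and close.

```bash
python3 -m crank '[{"gripper":0.7,"tx":-0.02,"ty":0.04,"tz":0,"ax":0,"ay":0,"az":0},{"gripper":0.5,"tx":0,"ty":0,"tz":0,"ax":0,"ay":0,"az":0},{"gripper":0.3,"tx":0,"ty":0,"tz":0,"ax":0,"ay":0,"az":0},{"gripper":0.3,"tx":0,"ty":0,"tz":0,"ax":0,"ay":0,"az":0},{"gripper":0.3,"tx":0,"ty":0,"tz":0,"ax":0,"ay":0,"az":0},{"gripper":0.3,"tx":0,"ty":0,"tz":0,"ax":0,"ay":0,"az":0}]' 50; python3 -c "
from h import *
to(.5394,-.2245,.0715);s=env.state();print(s['wrist_torque'],s['contact_force'])"
```

```text
time_s: 6.78
position: [0.5393, -0.2246, 0.0715]
ee_rot: [3.141, -0.0, 0.374]
contact_force: [-1.3, 0.3, 5.8]
opening: 0.0441
grasp_force: 50.4
pos [ 0.5393 -0.2246  0.0715] rot [ 3.1413e+00 -2.0000e-04  3.7400e-01] shift units [ 0. -0.  0.] az None q7 -0.41
[-0.03466529  0.16730032 -0.12415456] [-1.26256715  0.29342888  5.75273384]
```

```bash
python3 -m crank '[{"gripper":0.3,"tx":0,"ty":0,"tz":0,"ax":0,"ay":0,"az":-0.5},{"gripper":0.3,"tx":0,"ty":0,"tz":0,"ax":0,"ay":0,"az":-0.8},{"gripper":0.3,"tx":0,"ty":0,"tz":0,"ax":0,"ay":0,"az":-0.8},{"gripper":0.3,"tx":0,"ty":0,"tz":0,"ax":0,"ay":0,"az":-0.8},{"gripper":0.3,"tx":0,"ty":0,"tz":0,"ax":0,"ay":0,"az":-0.8},{"gripper":0.3,"tx":0,"ty":0,"tz":0,"ax":0,"ay":0,"az":-0.8},{"gripper":0.3,"tx":0,"ty":0,"tz":0,"ax":0,"ay":0,"az":-0.8},{"gripper":0.3,"tx":0,"ty":0,"tz":0,"ax":0,"ay":0,"az":-0.8},{"gripper":0.3,"tx":0,"ty":0,"tz":0,"ax":0,"ay":0,"az":-0.8},{"gripper":0.3,"tx":0,"ty":0,"tz":0,"ax":0,"ay":0,"az":-0.8},{"gripper":0.3,"tx":0,"ty":0,"tz":0,"ax":0,"ay":0,"az":-0.8},{"gripper":0.3,"tx":0,"ty":0,"tz":0,"ax":0,"ay":0,"az":-0.8},{"gripper":0.3,"tx":0,"ty":0,"tz":0,"ax":0,"ay":0,"az":-0.7},{"gripper":0.3,"tx":0,"ty":0,"tz":0,"ax":0,"ay":0,"az":-0.3},{"gripper":0.3,"tx":0,"ty":0,"tz":0,"ax":0,"ay":0,"az":0},{"gripper":0.3,"tx":0,"ty":0,"tz":0,"ax":0,"ay":0,"az":0}]'; python3 -c "
from h import *
to(.5394,-.2245,.0715);s=env.state();print(s['wrist_torque'],s['contact_force'])
R=Ro.from_euler('xyz',s['ee_rot']).as_matrix()
c=np.array([.5394,-.2245]);p=np.array([.6138,-.2358]);p=c+(p-c)/np.linalg.norm(p-c)*.075
prev=c
for th in np.arange(.135,1.36,.135):
  q=Ro.from_euler('z',-th).as_matrix()[:2,:2]@(c-p)+p
  print(round(th,3),q,np.round(R.T@np.r_[q-prev,0]/.05,2)[:2]);prev=q
"
```

```text
time_s: 8.78
position: [0.5403, -0.2244, 0.0717]
ee_rot: [3.14, 0.002, 2.171]
contact_force: [2.9, -0.8, 2.4]
opening: 0.0445
grasp_force: 50.6
pos [ 0.5403 -0.2244  0.0717] rot [3.1402e+00 1.7000e-03 2.1712e+00] shift units [ 0.01 -0.02  0.  ] az None q7 1.03
[-0.24035673 -0.71587936  0.02056015] [ 2.88346077 -0.79777583  2.3989249 ]
0.135 [ 0.54159042 -0.21462265] [0.14 0.15]
0.27 [ 0.5450903  -0.20512997] [0.12 0.17]
0.405 [ 0.54983596 -0.19619472] [0.09 0.18]
0.54 [ 0.55574103 -0.18797949] [0.07 0.19]
0.675 [ 0.56269808 -0.18063377] [0.04 0.2 ]
0.81 [ 0.57058048 -0.17429123] [0.02 0.2 ]
0.945 [ 0.57924481 -0.1690673 ] [-0.01  0.2 ]
1.08 [ 0.58853339 -0.16505704] [-0.04  0.2 ]
1.215 [ 0.59827721 -0.16233342] [-0.07  0.19]
1.35 [ 0.60829894 -0.160946  ] [-0.09  0.18]
```

Tool turned 1.80 rad with the link in place. Now the arc swing at constant yaw.

```bash
python3 -m crank '[{"gripper":0.3,"tx":0.07,"ty":0.08,"tz":0,"ax":0,"ay":0,"az":0},{"gripper":0.3,"tx":0.07,"ty":0.08,"tz":0,"ax":0,"ay":0,"az":0},{"gripper":0.3,"tx":0.12,"ty":0.17,"tz":0,"ax":0,"ay":0,"az":0},{"gripper":0.3,"tx":0.09,"ty":0.18,"tz":0,"ax":0,"ay":0,"az":0},{"gripper":0.3,"tx":0.07,"ty":0.19,"tz":0,"ax":0,"ay":0,"az":0},{"gripper":0.3,"tx":0.04,"ty":0.2,"tz":0,"ax":0,"ay":0,"az":0},{"gripper":0.3,"tx":0.02,"ty":0.2,"tz":0,"ax":0,"ay":0,"az":0},{"gripper":0.3,"tx":-0.01,"ty":0.2,"tz":0,"ax":0,"ay":0,"az":0},{"gripper":0.3,"tx":-0.04,"ty":0.2,"tz":0,"ax":0,"ay":0,"az":0},{"gripper":0.3,"tx":-0.07,"ty":0.19,"tz":0,"ax":0,"ay":0,"az":0},{"gripper":0.3,"tx":-0.05,"ty":0.09,"tz":0,"ax":0,"ay":0,"az":0},{"gripper":0.3,"tx":-0.04,"ty":0.09,"tz":0,"ax":0,"ay":0,"az":0},{"gripper":0.3,"tx":0,"ty":0,"tz":0,"ax":0,"ay":0,"az":0},{"gripper":0.3,"tx":0,"ty":0,"tz":0,"ax":0,"ay":0,"az":0}]'; python3 -c "
from h import *
to(.6083,-.1609,.0715);s=env.state();print(s['wrist_torque'],s['contact_force'])"
```

```text
time_s: 10.52
position: [0.6081, -0.1621, 0.0715]
ee_rot: [-3.14, 0.002, 2.171]
contact_force: [2.0, -5.4, 4.3]
opening: 0.0445
grasp_force: 50.9
pos [ 0.6081 -0.1621  0.0715] rot [-3.1398e+00  1.5000e-03  2.1707e+00] shift units [0.02 0.02 0.  ] az None q7 0.89
[-1.31573363 -0.25653978  0.02563522] [ 1.99622357 -5.43659234  4.26155695]
```

```bash
python3 -m crank '[{"gripper":1,"tx":0,"ty":0,"tz":0,"ax":0,"ay":0,"az":0},{"gripper":1,"tx":0,"ty":0,"tz":0,"ax":0,"ay":0,"az":0},{"gripper":1,"tx":0,"ty":0,"tz":0,"ax":0,"ay":0,"az":0},{"gripper":1,"tx":0,"ty":0,"tz":0,"ax":0,"ay":0,"az":0},{"gripper":1,"tx":0,"ty":0,"tz":0,"ax":0,"ay":0,"az":0},{"gripper":1,"tx":0,"ty":0,"tz":-0.4,"ax":0,"ay":0,"az":0},{"gripper":1,"tx":0,"ty":0,"tz":-0.8,"ax":0,"ay":0,"az":0},{"gripper":1,"tx":0,"ty":0,"tz":-0.8,"ax":0,"ay":0,"az":0},{"gripper":1,"tx":0,"ty":0,"tz":-0.5,"ax":0,"ay":0,"az":0},{"gripper":1,"tx":0,"ty":0,"tz":0,"ax":0,"ay":0,"az":0}]'
python3 -m crank '[{"gripper":1,"tx":0,"ty":0,"tz":0,"ax":0,"ay":0,"az":1},{"gripper":1,"tx":0,"ty":0,"tz":0,"ax":0,"ay":0,"az":1},{"gripper":1,"tx":0,"ty":0,"tz":0,"ax":0,"ay":0,"az":1},{"gripper":1,"tx":0,"ty":0,"tz":0,"ax":0,"ay":0,"az":1},{"gripper":1,"tx":0,"ty":0,"tz":0,"ax":0,"ay":0,"az":1},{"gripper":1,"tx":0,"ty":0,"tz":0,"ax":0,"ay":0,"az":1},{"gripper":1,"tx":0,"ty":0,"tz":0,"ax":0,"ay":0,"az":1},{"gripper":1,"tx":0,"ty":0,"tz":0,"ax":0,"ay":0,"az":1},{"gripper":1,"tx":0,"ty":0,"tz":0,"ax":0,"ay":0,"az":1},{"gripper":1,"tx":0,"ty":0,"tz":0,"ax":0,"ay":0,"az":1},{"gripper":1,"tx":0,"ty":0,"tz":0,"ax":0,"ay":0,"az":1},{"gripper":1,"tx":0,"ty":0,"tz":0,"ax":0,"ay":0,"az":0}]'; python3 -c "
from h import *
to(.5005,.195,.15,.2506)"
```

```text
time_s: 11.78
position: [0.6104, -0.1609, 0.2001]
ee_rot: [3.137, 0.004, 2.172]
contact_force: [-0.6, 0.1, -0.5]
opening: 0.0851
grasp_force: 0.0
time_s: 13.28
position: [0.6082, -0.16, 0.1957]
ee_rot: [-3.141, 0.001, 0.254]
contact_force: [-0.5, 0.3, -0.3]
opening: 0.0852
grasp_force: 0.0
pos [ 0.6082 -0.16    0.1957] rot [-3.1415e+00  1.4000e-03  2.5380e-01] shift units [-0.3  -7.41  0.92] az 0.02 q7 -0.83
```

```bash
python3 -m crank '[{"gripper":1,"tx":0,"ty":-0.5,"tz":0,"ax":0,"ay":0,"az":0},{"gripper":1,"tx":-0.1,"ty":-0.9,"tz":0,"ax":0,"ay":0,"az":0},{"gripper":1,"tx":-0.1,"ty":-1,"tz":0,"ax":0,"ay":0,"az":0},{"gripper":1,"tx":-0.1,"ty":-1,"tz":0,"ax":0,"ay":0,"az":0},{"gripper":1,"tx":0,"ty":-1,"tz":0,"ax":0,"ay":0,"az":0},{"gripper":1,"tx":0,"ty":-1,"tz":0,"ax":0,"ay":0,"az":0},{"gripper":1,"tx":0,"ty":-1,"tz":0,"ax":0,"ay":0,"az":0},{"gripper":1,"tx":0,"ty":-0.7,"tz":0,"ax":0,"ay":0,"az":0},{"gripper":1,"tx":0,"ty":-0.3,"tz":0,"ax":0,"ay":0,"az":0},{"gripper":1,"tx":0,"ty":0,"tz":0,"ax":0,"ay":0,"az":0},{"gripper":1,"tx":0,"ty":0,"tz":0,"ax":0,"ay":0,"az":0}]'
python3 - <<'E'
from h import *
to(.5005,.195,.036,.2506)
a=grab("top");b=grab("side")
im=cv2.cvtColor(a["img"],cv2.COLOR_RGB2BGR);c1=cv2.resize(im[135:235,285:385],(400,400),interpolation=cv2.INTER_CUBIC)
im=cv2.cvtColor(b["img"],cv2.COLOR_RGB2BGR);c2=cv2.resize(im[180:280,220:320],(400,400),interpolation=cv2.INTER_CUBIC)
cv2.imwrite("pics/g2.png",np.hstack([c1,c2]))
E
```

```text
time_s: 14.65
position: [0.5024, 0.1922, 0.1964]
ee_rot: [3.141, -0.0, 0.25]
contact_force: [0.5, -0.3, -0.1]
opening: 0.0852
grasp_force: 0.0
pos [0.5024 0.1922 0.1964] rot [ 3.1409e+00 -1.0000e-04  2.5030e-01] shift units [-0.02 -0.07  3.21] az -0.0 q7 -1.54
```

View pics/g2.png

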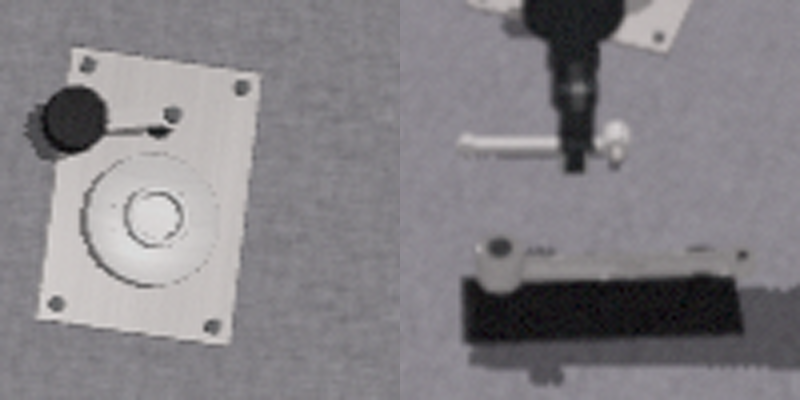

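The cap is aside at left (75,118) and the mouth is open at (153,217). The gripper stands over the bar. Descending and closing.

```bash
python3 -m crank '[{"gripper":1,"tx":-0.02,"ty":-0.06,"tz":0.4,"ax":0,"ay":0,"az":0},{"gripper":1,"tx":0,"ty":0,"tz":0.6,"ax":0,"ay":0,"az":0},{"gripper":1,"tx":0,"ty":0,"tz":0.6,"ax":0,"ay":0,"az":0},{"gripper":1,"tx":0,"ty":0,"tz":0.6,"ax":0,"ay":0,"az":0},{"gripper":1,"tx":0,"ty":0,"tz":0.5,"ax":0,"ay":0,"az":0},{"gripper":1,"tx":0,"ty":0,"tz":0.3,"ax":0,"ay":0,"az":0},{"gripper":1,"tx":0,"ty":0,"tz":0.2,"ax":0,"ay":0,"az":0},{"gripper":1,"tx":0,"ty":0,"tz":0,"ax":0,"ay":0,"az":0},{"gripper":1,"tx":0,"ty":0,"tz":0,"ax":0,"ay":0,"az":0}]'
python3 - <<'E'
from h import *
to(.5005,.195,.036,.2506)
a=grab("top")
print("mouth",plane(a,(153.5/4-.5+285,217.5/4-.5+135),.06))
g=cv2.cvtColor(a["img"],cv2.COLOR_RGB2GRAY)[135:235,285:385]
m=(g[:,:38]<50).astype(np.uint8);n,l,s,c=cv2.connectedComponentsWithStats(m);i=1+s[1:,4].argmax()
cap=plane(a,c[i]+[285,135],.09);print("cap",cap,s[i]); d=cap[:2]-[.6137,-.2358];print(np.hypot(*d),"theta",np.pi-.145-np.arctan2(d[1],d[0]))
E
```

```text
time_s: 15.88
position: [0.5007, 0.1971, 0.037]
ee_rot: [-3.141, -0.001, 0.252]
contact_force: [-0.8, -0.3, 0.3]
opening: 0.0853
grasp_force: 0.0
pos [0.5007 0.1971 0.037 ] rot [-3.1413e+00 -1.2000e-03  2.5200e-01] shift units [-0.01  0.04  0.02] az 0.01 q7 -1.37
mouth [ 0.53915022 -0.22154813  0.06      ]
cap [ 0.6072842  -0.15926275  0.09      ] [ 10  22  16  16 188]
0.07680568299041672 theta 1.3421659720786694
```

```bash
python3 -m crank '[{"gripper":0.6,"tx":-0.01,"ty":0.04,"tz":0.02,"ax":0,"ay":0,"az":0},{"gripper":0.4,"tx":0,"ty":0,"tz":0,"ax":0,"ay":0,"az":0},{"gripper":0.2,"tx":0,"ty":0,"tz":0,"ax":0,"ay":0,"az":0},{"gripper":0,"tx":0,"ty":0,"tz":0,"ax":0,"ay":0,"az":0},{"gripper":0,"tx":0,"ty":0,"tz":0,"ax":0,"ay":0,"az":0},{"gripper":0,"tx":0,"ty":0,"tz":0,"ax":0,"ay":0,"az":0},{"gripper":0,"tx":0,"ty":0,"tz":0,"ax":0,"ay":0,"az":0},{"gripper":0,"tx":0,"ty":0,"tz":0,"ax":0,"ay":0,"az":0},{"gripper":0,"tx":0,"ty":0,"tz":0,"ax":0,"ay":0,"az":0}]' 90; python3 -c "
from h import *
to(.5005,.195,.036,.2506);s=env.state();print(s['wrist_torque'],s['contact_force'])"
```

```text
time_s: 17.05
position: [0.5002, 0.195, 0.0356]
ee_rot: [-3.141, -0.0, 0.252]
contact_force: [-0.9, 0.3, 5.6]
opening: 0.0144
grasp_force: 88.0
pos [0.5002 0.195  0.0356] rot [-3.1412 -0.      0.2524] shift units [ 0.01  0.   -0.01] az 0.01 q7 -1.36
[0.01161569 0.31988002 0.08801966] [-0.89127512  0.3016445   5.61223122]
```

```bash
python3 -m crank '[{"gripper":0,"tx":0,"ty":0,"tz":-0.1,"ax":0,"ay":0,"az":0},{"gripper":0,"tx":0,"ty":0,"tz":-0.2,"ax":0,"ay":0,"az":0},{"gripper":0,"tx":0,"ty":0,"tz":-0.3,"ax":0,"ay":0,"az":0},{"gripper":0,"tx":0,"ty":0,"tz":-0.4,"ax":0,"ay":0,"az":0},{"gripper":0,"tx":0,"ty":0,"tz":-0.4,"ax":0,"ay":0,"az":0},{"gripper":0,"tx":0,"ty":0,"tz":-0.4,"ax":0,"ay":0,"az":0},{"gripper":0,"tx":0,"ty":0,"tz":-0.4,"ax":0,"ay":0,"az":0},{"gripper":0,"tx":0,"ty":0,"tz":-0.2,"ax":0,"ay":0,"az":0},{"gripper":0,"tx":0,"ty":0,"tz":-0.1,"ax":0,"ay":0,"az":0},{"gripper":0,"tx":0,"ty":0,"tz":0,"ax":0,"ay":0,"az":0},{"gripper":0,"tx":0,"ty":0,"tz":0,"ax":0,"ay":0,"az":0}]'
python3 - <<'E'
from h import *
s=env.state();print(s['wrist_torque'],s['contact_force'])
y=s["ee_rot"][2]; pin=np.array(s["position"][:2])+.056*np.array([np.cos(y),np.sin(y)]); print("pin",pin)
d=np.array([.5393,-.2235])-pin; to(*(np.array(s["position"][:2])+d),s["position"][2])
b=grab("side")
p=proj(b,s["position"]).astype(int);print(p)
save(b,"pics/g3.png",(p[0]-60,p[1]-60,p[0]+60,p[1]+60),4)
E
```

```text
time_s: 18.42
position: [0.4997, 0.1947, 0.1597]
ee_rot: [3.141, 0.001, 0.252]
contact_force: [0.1, -0.2, -4.9]
opening: 0.0146
grasp_force: 88.2
[-0.00999221 -0.02177054  0.01408593] [ 0.1414662  -0.16640415 -4.90401393]
pin [0.55390838 0.20869727]
pos [0.4997 0.1947 0.1597] rot [3.1412e+00 1.2000e-03 2.5220e-01] shift units [-2.44  8.3   0.01] az None q7 -1.5
[262 223]
```

View pics/g3.png

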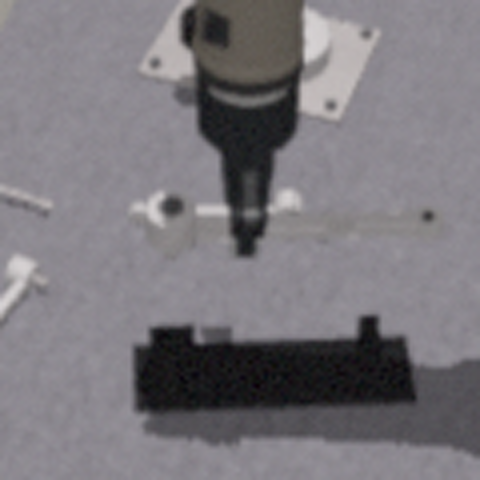

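Lifted clean, boss at (172,220) and eye at (428,216) in the crop, about 4.9 N, moment near zero. Carrying to the pot.

```bash
python3 -m crank '[{"gripper":0,"tx":-0.1,"ty":0.2,"tz":0,"ax":0,"ay":0,"az":0},{"gripper":0,"tx":-0.15,"ty":0.5,"tz":0,"ax":0,"ay":0,"az":0},{"gripper":0,"tx":-0.2,"ty":0.7,"tz":0,"ax":0,"ay":0,"az":0},{"gripper":0,"tx":-0.2,"ty":0.7,"tz":0,"ax":0,"ay":0,"az":0},{"gripper":0,"tx":-0.2,"ty":0.7,"tz":0,"ax":0,"ay":0,"az":0},{"gripper":0,"tx":-0.2,"ty":0.7,"tz":0,"ax":0,"ay":0,"az":0},{"gripper":0,"tx":-0.2,"ty":0.7,"tz":0,"ax":0,"ay":0,"az":0},{"gripper":0,"tx":-0.2,"ty":0.7,"tz":0,"ax":0,"ay":0,"az":0},{"gripper":0,"tx":-0.2,"ty":0.7,"tz":0,"ax":0,"ay":0,"az":0},{"gripper":0,"tx":-0.2,"ty":0.7,"tz":0,"ax":0,"ay":0,"az":0},{"gripper":0,"tx":-0.2,"ty":0.7,"tz":0,"ax":0,"ay":0,"az":0},{"gripper":0,"tx":-0.2,"ty":0.6,"tz":0,"ax":0,"ay":0,"az":0},{"gripper":0,"tx":-0.1,"ty":0.4,"tz":0,"ax":0,"ay":0,"az":0},{"gripper":0,"tx":-0.05,"ty":0.2,"tz":0,"ax":0,"ay":0,"az":0},{"gripper":0,"tx":0,"ty":0.1,"tz":0,"ax":0,"ay":0,"az":0},{"gripper":0,"tx":0,"ty":0,"tz":0,"ax":0,"ay":0,"az":0},{"gripper":0,"tx":0,"ty":0,"tz":0,"ax":0,"ay":0,"az":0}]'
python3 - <<'E'
from h import *
s=env.state();y=s["ee_rot"][2];c=np.array([.5393,-.2235])-.056*np.array([np.cos(y),np.sin(y)])
to(*c,.1026)
E
```

```text
time_s: 20.6
position: [0.4876, -0.2359, 0.1601]
ee_rot: [-3.141, 0.0, 0.254]
contact_force: [-0.8, 1.0, -4.6]
opening: 0.0145
grasp_force: 88.1
pos [ 0.4876 -0.2359  0.1601] rot [-3.1409e+00  1.0000e-04  2.5350e-01] shift units [-0.06  0.02  1.15] az None q7 -0.63
```

```bash
python3 -m crank '[{"gripper":0,"tx":-0.06,"ty":0.02,"tz":0.1,"ax":0,"ay":0,"az":0},{"gripper":0,"tx":0,"ty":0,"tz":0.2,"ax":0,"ay":0,"az":0},{"gripper":0,"tx":0,"ty":0,"tz":0.3,"ax":0,"ay":0,"az":0},{"gripper":0,"tx":0,"ty":0,"tz":0.25,"ax":0,"ay":0,"az":0},{"gripper":0,"tx":0,"ty":0,"tz":0.2,"ax":0,"ay":0,"az":0},{"gripper":0,"tx":0,"ty":0,"tz":0.1,"ax":0,"ay":0,"az":0},{"gripper":0,"tx":0,"ty":0,"tz":0,"ax":0,"ay":0,"az":0},{"gripper":0,"tx":0,"ty":0,"tz":0,"ax":0,"ay":0,"az":0},{"gripper":0,"tx":0,"ty":0,"tz":0,"ax":0,"ay":0,"az":0},{"gripper":0,"tx":0,"ty":0,"tz":0,"ax":0,"ay":0,"az":0}]'
python3 - <<'E'
from h import *
s=env.state();y=s["ee_rot"][2];c=np.array([.5393,-.2235])-.056*np.array([np.cos(y),np.sin(y)])
to(*c,.1026);print(s["wrist_torque"])
u=np.array([np.cos(y),np.sin(y)]);p=np.array(s["position"][:2])+u*.056
a=grab("top");b=grab("side")
P=np.r_[p,.147]; print("boss top pred",proj(a,P),proj(b,P),"eye",proj(b,np.r_[p-.2*u,.129]),"mouth side",proj(b,[.5393,-.2235,.06]))
im=cv2.cvtColor(a["img"],cv2.COLOR_RGB2BGR);c1=cv2.resize(im[135:235,270:370],(400,400),interpolation=cv2.INTER_CUBIC)
im=cv2.cvtColor(b["img"],cv2.COLOR_RGB2BGR);c2=cv2.resize(im[105:205,240:340],(400,400),interpolation=cv2.INTER_CUBIC)
cv2.imwrite("pics/g4.png",np.hstack([c1,c2]))
E
```

```text
time_s: 21.85
position: [0.485, -0.2386, 0.1031]
ee_rot: [3.141, -0.001, 0.252]
contact_force: [-1.3, 0.3, -5.2]
opening: 0.0143
grasp_force: 88.2
pos [ 0.485  -0.2386  0.1031] rot [ 3.1414e+00 -5.0000e-04  2.5220e-01] shift units [ 0.01 -0.02  0.01] az None q7 -0.56
[ 0.0475687   0.03309411 -0.01247405]
boss top pred [329.71612809 185.47781149] [272.67509089 148.54737576] eye [323.3537033  151.13562396] mouth side [271.85704818 166.36016275]
```

View pics/g4.png

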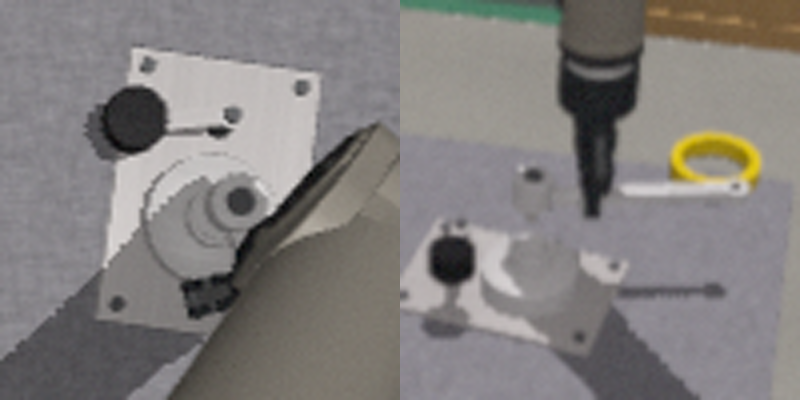

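The boss is seen in top at about (329.9,184.9) against a predicted (329.7,185.5), and in side at (273.1,148.1) against (272.7,148.5). The eye is where a level arm puts it, and the cap is aside at (135,118). All is still, so I'm handing in.

```bash
python3 -c "
from h import *
s=env.state();print(s['time_s'],np.abs(s['qd']).max(),s['position'],s['grasp_force'])
print(env.finish_job())"
```

```text
21.95 0.0024226669069299634 [ 0.48491069 -0.23863009  0.10293946] 88.16606640815735
the job is handed in; nothing more can be done
None
```

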